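# Slide the number pad under the phone riser

## Task

Put the number pad away under the low wooden riser that carries the desk telephone: push it with the fingertips through the open front, flat on the desk all the way, until it is square with the riser and its near edge is flush with the riser's front edge. Do not pick it up, pinch it or tip it; leave the riser where it stands and do not disturb the tumbler, the mouse or the stapler.

Things in the scene. Friction and masses are not known exactly. Their poses are not given: they have to be found in the camera images.
- riser: Low riser of light wood, 200 mm wide (y), 220 deep (x), loose on the desk, 2.4 kg with the black desk telephone fixed on it. Origin: at desk level, middle of the open front edge that faces the robot; x points inward under the top, away from the robot (within 0.25 rad of world x). Two side walls 12 thick run the whole depth from x = 0; opening between them 176 wide, centred.
- riser_lip (a point): Middle of the lower front edge of the riser's top board, 30 mm above the desk, straight above the riser's origin, same axes. Board 12 thick, upper face 42 above the desk. The telephone on it begins 68 behind the front edge and stands up to 95 above the board.
- numpad: Number pad: flat black slab with blank grey keys, 80 mm deep (x), 130 wide (y), 24 high over the keys, straight side faces 19 high. Origin: centre of its underside. Starts flat before the riser, centre 75 to 100 from its front edge, up to 45 off its middle line, turned up to 0.35 rad, x roughly towards the riser. 0.15 to 0.31 kg; slides with friction about 1, stops when the push stops.
- numpad_near (a point): Middle of the number pad's near (robot-side) edge, 130 long, at desk level; axes as the number pad's.
- tumbler: White drinking tumbler, 78 diameter, 152 high, standing left of the riser. Origin: centre of its underside. Leave alone.
- mouse: Black computer mouse, 105 x 60 x 34, lying to the right of the number pad. Origin: centre of its underside. Leave alone.
- stapler: Grey and black stapler, 130 x 34 x 53, lying right of the riser. Origin: centre of its underside. Leave alone.
Things that resemble listed ones, but are neither listed nor needed, are in the scene too. What is shaped like the numpad but purple or turquoise is not meant.

How it is judged:
By the outcome, as a careful person would: the job done as asked, in the order asked, and still so for the second after the job is handed in, with the robot touching nothing.
It also fails if it takes over 70 s, if anything falls off the work surface, if the arm or the gripper's body presses on something with over 40 N, if the wrist force passes 120 N, or if a joint passes its speed limit or range.

## Robot

A 6-joint arm with a two-finger parallel gripper is mounted at the origin on the work surface. World frame = base frame: x ahead of the robot, y to its left, z up, the work surface at z = 0. Lengths are in m, angles in rad, forces in N, time in s.
With the tool pointing down it reaches from about 0.25 to 0.725 m from the base axis. Payload 4 kg.
Tool frame: the origin (TCP) lies at the very end of the fingers, on their centre line; the grasp point (between the pads) lies 19 mm behind it; x points along the fingers, z is the direction in which the jaws open and shut, and the axes are right-handed (so a half turn about x gives the same grasp; the last joint's range is limited). The gripper opens to 85 mm and grips with 20 to 120 N. Pads are 22 mm wide; open, the fingers measure 114 mm over their backs; the gripper's body (76 mm by 85 mm) begins 54 mm behind the grasp point. The pads swing forward as they close: fully open they stand 13 mm farther back than shut.
Start: joints at [-1.186, 0.241, 0.005, 1.335, 0, 1.571], TCP at [0.188, -0.463, 0.231] pointing down, gripper open.
Joint ranges: [-2.72, 2.72], [-1.05, 1.87], [-1.09, 1.28], [-1.99, 2.15], [-1.42, 1.44], [-3.14, 3.14]. Speed limits (rad/s): [2.79, 2.79, 3.14, 3.14, 3.14, 3.14].

## Interface

Orientations are given as a unit quaternion [x, y, z, w].
In Python, from workcell import bot gives the robot as it stands.
- The arm moves only by the tool step_arm, never from a script. Its argument "series" is a list of rows, each an object of numbers: "x", "y", "z": the shift along the world's x, y, z in cm; "twist": the turn about the world's z in degrees; "jaw": the finger opening in cm, from 0 to 8.54. In form: [{"x": .., "y": .., "z": .., "twist": .., "jaw": ..}, ...]. A call has 1 to 10 rows; each row is the pose to reach, as a shift and turn from the pose measured when the call began; what a row does not reach only later rows make up. A row lasts 1/12 s, in which the tool goes at most 41.7 mm and 7.16 degrees, less where a joint would pass 70% of its speed; a pose out of reach is approached as far as the arm can. A call with a gripper value outside its range is refused whole. The fingers move at their own pace and stop on an object; the grip force is fixed at half the most. Time passes only in rows, so rows that repeat a pose let the fingers close. It gives the time, the measured TCP pose, the force and the opening at its end, in the units of the state.
- bot.get_obs(): the state, without advancing time (a new reading comes with each control period).
- bot.camera(name): name is "scene" or "top" or "wrist"; returns (picture, depth): 420x560x3 uint8, red, green, blue; 420x560 float32, m along the optical axis (not along the pixel's ray), 0 where there is no reading.
- bot.camera_info(name): a dict with "camera_matrix" (3x3 intrinsics, pixels), "D" ([k1, k2, p1, p2, k3] as OpenCV has them; the pictures are not rectified), "R" (3x3) and "t" (3): a world point X has camera coordinates R X + t; the wrist camera has in their place "mount" (4x4, takes a point from camera to tool coordinates, whose origin is the TCP and whose axes are the tool frame's). Camera axes: x right, y down, z forward; pixel columns grow to the right and rows downward; lengths in m; the calibration is good to about 2 mm. A picture is of the moment at which its call begins: read the wrist's pose just before it. camera_info takes no time and is no camera call.
- bot.job_done(): hands the job in, once; it reports no verdict.
The state is a dict: "clock": time; "joint_pos": joint angles; "joint_vel": joint speeds; "tau": joint torques, N m; "eef_pos": TCP position; "tool_rot": TCP orientation; "ft_force": force on the tool from outside, world axes, zero at the start; "ft_torque": the same for the moment, N m; "grip_width": finger opening in m.
Only numpy, scipy, OpenCV 4.12 (cv2) and the standard library are available. Lean on these libraries where they do the work, as an engineer would, in place of code of your own. Each camera call takes 0.05 s, during which the arm holds its last target.

## Working session

There is one attempt and no reset: what is moved stays moved. The work goes in short steps, Python scripts to look and compute and a tool call to move; the robot and the scene stay as the last step left them, time stands still between calls to the robot, and variables do not carry over. Pictures are saved under pics/ and viewed, and the job is handed in when it is done.

Besides the shell and the picture viewer there is one more tool, called as name(argument=value, ...), one argument or row to a line, values as JSON. step_arm: Moves the arm, as the interface text tells. Its arguments: {"type":"object","properties":{"series":{"type":"array","items":{"type":"object","properties":{"x":{"type":"number"},"y":{"type":"number"},"z":{"type":"number"},"twist":{"type":"number"},"jaw":{"type":"number"}}}}},"required":["series"]}

```bash
mkdir -p pics; ls; cat > h.py <<'E'
import numpy as np, cv2
from workcell import bot
def snap(name,fn):
    p,d=bot.camera(name); cv2.imwrite('pics/'+fn+'.png',p[:,:,::-1]); np.save('pics/'+fn+'.npy',d); return p,d
def world(name,u,v,d):
    i=bot.camera_info(name); K=np.array(i['camera_matrix']);D=np.array(i['D'],float)
    n=cv2.undistortPoints(np.array([[[u,v]]],float),K,D)[0,0]
    c=np.array([n[0]*d,n[1]*d,d]); R=np.array(i['R']);t=np.array(i['t']); return R.T@(c-t)
def onplane(name,pts,z):
    i=bot.camera_info(name); K=np.array(i['camera_matrix']);D=np.array(i['D'],float);R=np.array(i['R']);t=np.array(i['t'])
    n=cv2.undistortPoints(np.array(pts,float).reshape(-1,1,2),K,D)[:,0]
    dirs=np.c_[n,np.ones(len(n))]@R; o=-R.T@t
    return o+dirs*((z-o[2])/dirs[:,2])[:,None]
E
python3 - <<'E'
from h import *
snap('scene','scene1'); snap('top','top1')
o=bot.get_obs(); print(o['clock'],o['eef_pos'],o['tool_rot'],o['grip_width'],o['ft_force'])
for n in('scene','top'):
    i=bot.camera_info(n);print(n,np.round(-np.array(i['R']).T@i['t'],3))
E
```

```text
pics
0.1 [ 0.18745943 -0.46289448  0.2304853 ] [ 0.39556543  0.58694478 -0.39479205  0.5858012 ] 0.08581217259221802 [ 0.491924   -0.23690795 -0.69253312]
scene [ 1.173 -0.151  0.914]
top [0.338 0.021 1.274]
```

View pics/scene1.png

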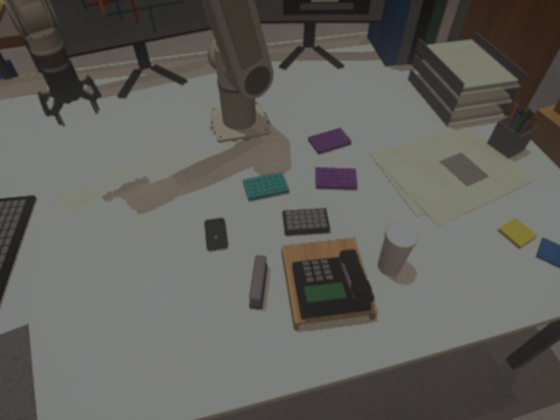

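View pics/top1.png

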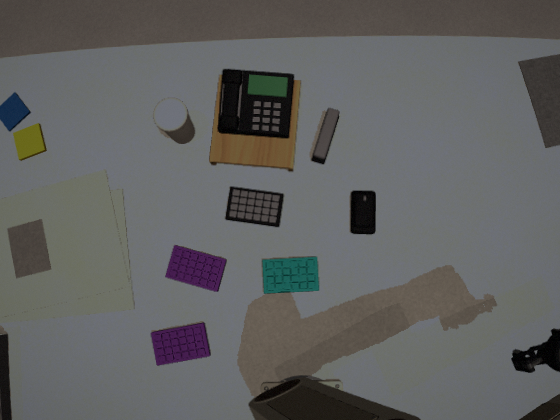

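Candidates for the number pad in the top view: the black and grey one at (254,207), purple ones at (196,268) and (181,343), and a turquoise one at (291,275). By the description it is the black one in front of the riser at (255,165). The mouse is at (363,212), the stapler at (326,136) and the tumbler at (172,115). I'll check this in a close crop.

```bash
python3 - <<'E'
import cv2
p=cv2.imread('pics/top1.png')[60:240,190:390]
p=cv2.convertScaleAbs(p,alpha=1.8)
cv2.imwrite('pics/crop1.png',cv2.resize(p,None,fx=4,fy=3.3333,interpolation=cv2.INTER_CUBIC)[:600])
E
```

```text
(no output)
```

View pics/crop1.png

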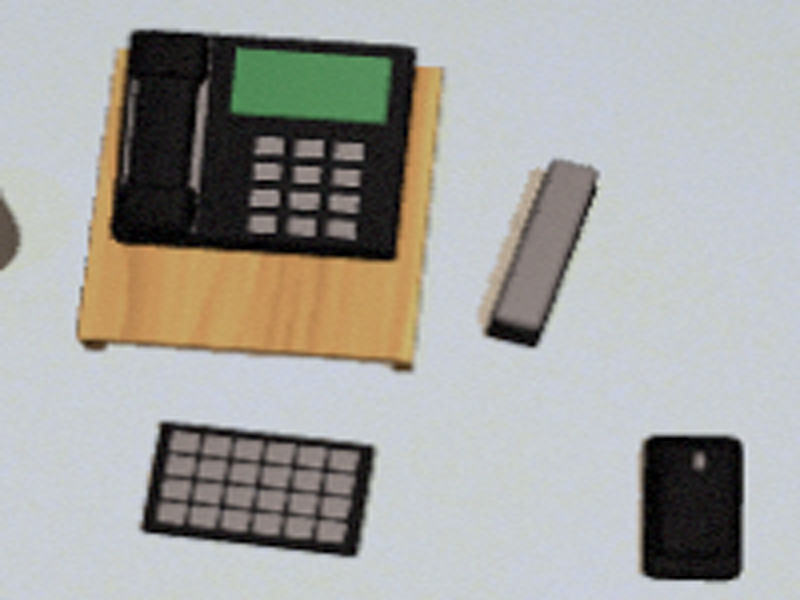

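```bash
cat >> h.py <<'E'
def proj(name,P):
    i=bot.camera_info(name); R=np.array(i['R']);t=np.array(i['t'],float)
    return cv2.projectPoints(np.array(P,float),cv2.Rodrigues(R)[0],t,np.array(i['camera_matrix'],float),np.array(i['D'],float))[0][:,0]
def hullmask(name,boxes,x,y,a,S=4,off=(0,0),size=(200,180)):
    m=np.zeros((size[1]*S,size[0]*S),np.uint8)
    for (x0,x1,y0,y1,z0,z1) in boxes:
        P=np.array([[i,j,k] for i in(x0,x1) for j in(y0,y1) for k in(z0,z1)])
        c,s=np.cos(a),np.sin(a)
        W=np.c_[x+c*P[:,0]-s*P[:,1],y+s*P[:,0]+c*P[:,1],P[:,2]]
        q=(proj(name,W)-off+0.5)*S-0.5
        h=cv2.convexHull(q.astype(np.float32))
        cv2.fillConvexPoly(m,np.round(h*16).astype(np.int32),255,shift=4)
    return cv2.resize(m,size,interpolation=cv2.INTER_AREA)/255.
def fit(name,soft,boxes,x0,off,valid=None):
    from scipy.optimize import minimize
    size=soft.shape[::-1]
    def f(p):
        m=hullmask(name,boxes,*p,off=off,size=size); e=(m-soft)**2
        if valid is not None: e=e*valid
        return e.sum()
    r=minimize(f,x0,method='Nelder-Mead',options=dict(initial_simplex=[x0]+[np.add(x0,d) for d in([.01,0,0],[0,.01,0],[0,0,.08])],xatol=1e-5,fatol=.01))
    return r.x,r.fun
PAD=[(-.04,.04,-.065,.065,0,.019)]
E
python3 - <<'E'
from h import *
p=cv2.imread('pics/top1.png').astype(float); d=np.load('pics/top1.npy')
print('desk depth',d[250,250],'tool',p[212,250],p[195,232],p[230,260],p[155,230])
g=onplane('top',[(254,207)],.02)[0]; print('pad approx',g)
# riser front corners, top face z=.042
pts=[(190+80/4,60+338/3.333),(190+412/4,60+358/3.333),(190+440/4,60+68/3.333),(190+119/4,60+50/3.333)]
print('riser top corners',onplane('top',pts,.042).round(4))
print('mouse',onplane('top',[(363,212)],.034),'stapler',onplane('top',[(326,136)],.05))
# pad
off=(215,175); roi=p[175:240,215:300].max(2); bg=np.median(roi)
print(bg)
dark=(roi<bg*0.62).astype(np.uint8)
dark=cv2.morphologyEx(dark,cv2.MORPH_CLOSE,np.ones((5,5)))
print(dark.sum())
print('pad fit',fit('top',dark.astype(float),PAD,[g[0],g[1],-.1],off))
# keep depth check
for u,v in((254,207),(250,156),(225,155),(291,160)): print(u,v,world('top',u,v,d[v,u]).round(4))
cv2.imwrite('pics/dm.png',dark*255)
E
```

```text
desk depth 0.0 tool [40. 40. 44.] [28. 29. 33.] [117. 113. 109.] [ 54.  87. 111.]
pad approx [0.50728512 0.09866578 0.02      ]
riser top corners [[ 0.6163  0.1993  0.042 ]
 [ 0.5953  0.0037  0.042 ]
 [ 0.8103 -0.0203  0.042 ]
 [ 0.8319  0.1746  0.042 ]]
mouse [[ 0.48586556 -0.15691788  0.034     ]] stapler [[ 0.66684257 -0.07637922  0.05      ]]
115.0
1819
pad fit (array([ 0.5102842 ,  0.09840304, -0.16732519]), np.float64(56.942560553633214))
254 207 [0.5076 0.0988 0.0178]
250 156 [0.6262 0.1042 0.0414]
225 155 [0.6315 0.1639 0.0381]
291 160 [0.6144 0.0078 0.0368]
```

```bash
cat >> h.py <<'E'
RIS=[(0,.22,-.1,.1,.03,.042),(0,.22,.088,.1,0,.03),(0,.22,-.1,-.088,0,.03)]
def padmask(p,off,size,thr=.62):
    roi=p[off[1]:off[1]+size[1],off[0]:off[0]+size[0]].max(2).astype(float); bg=np.percentile(roi,75)
    return cv2.morphologyEx((roi<bg*thr).astype(np.uint8),cv2.MORPH_CLOSE,np.ones((5,5)))
def risermask(p,off,size):
    roi=p[off[1]:off[1]+size[1],off[0]:off[0]+size[0]]; h=cv2.cvtColor(roi,cv2.COLOR_RGB2HSV)
    return ((h[...,0]<25)&(h[...,1]>85)&(h[...,2]>40)).astype(np.uint8)
def overlay(p,fn,items,box):
    u0,v0,u1,v1=box;S=4
    im=cv2.resize(cv2.convertScaleAbs(p[v0:v1,u0:u1,::-1],alpha=1.8),None,fx=S,fy=S)
    for boxes,pose,col in items:
        m=hullmask('top',boxes,*pose,off=(u0,v0),size=(u1-u0,v1-v0))
        M=cv2.resize((m*255).astype(np.uint8),None,fx=S,fy=S)
        c,_=cv2.findContours((M>127).astype(np.uint8),0,1); cv2.drawContours(im,c,-1,col,1)
    cv2.imwrite('pics/'+fn+'.png',im)
def measriser(p):
    off=(200,60);size=(110,112); m=risermask(p,off,size)
    valid=np.ones(m.shape); # ignore telephone and back part
    V=np.arange(size[1])[:,None]+off[1]
    U=np.arange(size[0])[None]+off[0]
    valid[(V<80).repeat(size[0],1)]=0; valid[(V<140)&(U>214)&(U<296)]=0
    return fit('top',m.astype(float),RIS,[.604,.101,-.109],off,valid),m
E
python3 - <<'E'
from h import *
p=cv2.imread('pics/top1.png')[:,:,::-1].copy()
(r,e),m=measriser(p); print('riser',r.round(4),e)
off=(215,175);pm=padmask(p,off,(85,65)); q,e=fit('top',pm.astype(float),PAD,[.51,.098,-.16],off); print('pad',q.round(4),e,pm.sum(),hullmask('top',PAD,*q,off=off,size=(85,65)).sum())
overlay(p,'ov1',[(RIS,r,(0,0,255)),(PAD,q,(0,255,0))],(190,60,330,240-30+0))
c,s=np.cos(r[2]),np.sin(r[2]); d=q[:2]-r[:2]; print('pad in riser',c*d[0]+s*d[1],-s*d[0]+c*d[1],q[2]-r[2])
# wrist
o=bot.get_obs()
from scipy.spatial.transform import Rotation as Ro
print(Ro.from_quat(o['tool_rot']).as_matrix().round(3)); snap('wrist','w1')
E
```

```text
riser [ 0.6076  0.1039 -0.1147] 47.77519415609381
pad [ 0.5103  0.0986 -0.1645] 54.91447904652057 1823 1897.4235294117645
pad in riser -0.09609878006261809 -0.01638452182779189 -0.04977713328164393
[[-0.001  0.927  0.375]
 [ 0.002  0.375 -0.927]
 [-1.     0.    -0.002]]
```

View pics/ov1.png

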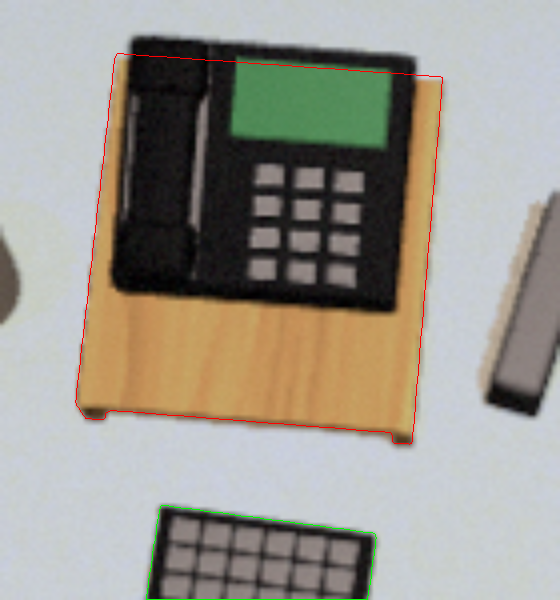

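View pics/w1.png

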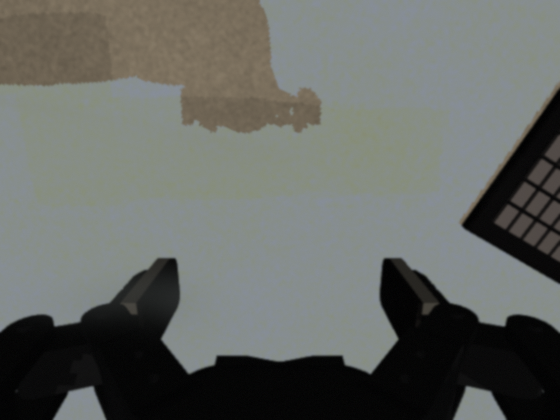

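```bash
python3 - <<'E'
from h import *
print(np.array(bot.camera_info('wrist')['mount']).round(3))
p=onplane('top',[(291,275),(196,268),(172,100)],.02); print(p.round(3))
o=bot.get_obs();print(o['clock'])
E
```

```text
[[-0.002 -0.268  0.964 -0.143]
 [ 0.    -0.964 -0.268  0.068]
 [ 1.    -0.     0.002 -0.   ]
 [ 0.     0.     0.     1.   ]]
[[0.345 0.016 0.02 ]
 [0.367 0.239 0.02 ]
 [0.781 0.297 0.02 ]]
0.15
```

step_arm(
  series=[
    {"x": 2, "y": 4, "z": 0, "twist": -3},
    {"x": 4, "y": 8, "z": 0, "twist": -6},
    {"x": 6, "y": 12, "twist": -9},
    {"x": 8, "y": 16, "twist": -12},
    {"x": 10, "y": 20, "twist": -15},
    {"x": 12, "y": 24, "twist": -18},
    {"x": 14, "y": 28, "twist": -21},
    {"x": 16, "y": 32, "twist": -24},
    {"x": 18, "y": 36, "twist": -27},
    {"x": 20, "y": 40, "twist": -28.6},
  ],
)

```text
$.series[0]: bad value
```

step_arm(
  series=[
    {"x": 2, "y": 4, "z": 0, "twist": -3, "jaw": 8.5},
    {"x": 4, "y": 8, "z": 0, "twist": -6, "jaw": 8.5},
    {"x": 6, "y": 12, "z": 0, "twist": -9, "jaw": 8.5},
  ],
)

```text
clock: 0.4
eef_pos: [0.2432, -0.3503, 0.2299]
tool_rot: [0.442, 0.553, -0.441, 0.552]
ft_force: [1.2, -0.3, -0.3]
grip_width: 0.0854
```

```bash
python3 - <<'E'
from h import *
o=bot.get_obs();print(o['clock'],np.round(o['joint_pos'],3),o['eef_pos'],o['ft_force'])
from scipy.spatial.transform import Rotation as Ro
M=Ro.from_quat(o['tool_rot']).as_matrix();print(np.arctan2(M[1,1],M[0,1]))
E
```

```text
0.4 [-9.650e-01  9.800e-02 -1.730e-01  1.303e+00  1.000e-03  1.954e+00] [ 0.24315776 -0.35026106  0.22985658] [ 1.19382641 -0.3319078  -0.31269202]
0.22259649696240544
```

step_arm(
  series=[
    {"x": 1.5, "y": 4, "z": 0, "twist": 7, "jaw": 8.5},
    {"x": 3, "y": 8, "z": 0, "twist": 14, "jaw": 8.5},
    {"x": 4.5, "y": 11, "z": 0, "twist": 21, "jaw": 8.5},
    {"x": 6, "y": 14, "z": 0, "twist": 28, "jaw": 8.5},
    {"x": 8, "y": 17, "z": 0, "twist": 35, "jaw": 8.5},
    {"x": 9.5, "y": 20, "z": 0, "twist": 42, "jaw": 8.5},
    {"x": 11, "y": 23, "z": 0, "twist": 49, "jaw": 8.5},
    {"x": 12.5, "y": 26, "z": 0, "twist": 56, "jaw": 8.5},
    {"x": 14, "y": 29, "z": 0, "twist": 63, "jaw": 8.5},
    {"x": 15, "y": 32, "z": 0, "twist": 70, "jaw": 8.5},
  ],
)

```text
clock: 1.23
eef_pos: [0.394, -0.0285, 0.2298]
tool_rot: [0.042, 0.707, -0.042, 0.705]
ft_force: [0.9, -0.3, 0.1]
grip_width: 0.0848
```

```bash
cat >> h.py <<'E'
RP=np.array([.6076,.1039,-.1147])
def st():
    from scipy.spatial.transform import Rotation as Ro
    o=bot.get_obs();M=Ro.from_quat(o['tool_rot']).as_matrix();y=np.arctan2(-M[1,1],-M[0,1])
    c,s=np.cos(RP[2]),np.sin(RP[2]);d=o['eef_pos'][:2]-RP[:2]
    print('t',o['clock'],'q',np.round(o['joint_pos'],2),'tcp',np.round(o['eef_pos'],4),'yaw err deg',np.degrees(y-RP[2]).round(2),'in riser',np.round([c*d[0]+s*d[1],-s*d[0]+c*d[1]],4),'F',np.round(o['ft_force'],1),o['grip_width'])
E
python3 -c "
from h import *
st()"
```

```text
t 1.2333 q [-0.07  0.04 -0.24  1.3  -0.    1.62] tcp [ 0.394  -0.0285  0.2298] yaw err deg -90.3 in riser [-0.197 -0.156] F [ 0.9 -0.3  0.1] 0.08483884866099754
```

step_arm(
  series=[
    {"x": 0.5, "y": 2, "z": 0, "twist": 7, "jaw": 8.5},
    {"x": 1, "y": 4, "z": 0, "twist": 14, "jaw": 8.5},
    {"x": 1.5, "y": 6, "z": 0, "twist": 21, "jaw": 8.5},
    {"x": 2, "y": 8, "z": 0, "twist": 28, "jaw": 8.5},
    {"x": 2.5, "y": 10, "z": 0, "twist": 35, "jaw": 8.5},
    {"x": 3, "y": 12, "z": 0, "twist": 42, "jaw": 8.5},
    {"x": 3.5, "y": 13, "z": 0, "twist": 49, "jaw": 8.5},
    {"x": 4, "y": 13.8, "z": 0, "twist": 56, "jaw": 8.5},
    {"x": 4.2, "y": 13.8, "z": 0, "twist": 63, "jaw": 8.5},
    {"x": 4.2, "y": 13.8, "z": -2, "twist": 70, "jaw": 8.5},
  ],
)

```text
clock: 2.07
eef_pos: [0.4387, 0.1108, 0.2124]
tool_rot: [-0.374, 0.6, 0.371, 0.603]
ft_force: [0.9, 0.5, 0.3]
grip_width: 0.0852
```

```bash
python3 -c "
from h import *
st()"
```

```text
t 2.0667 q [ 0.25  0.15 -0.16  1.26 -0.    0.71] tcp [0.4387 0.1108 0.2124] yaw err deg -19.89 in riser [-0.1686 -0.0125] F [0.9 0.5 0.3] 0.08515215799002172
```

step_arm(
  series=[
    {"x": 0, "y": -0.3, "z": -3, "twist": 7, "jaw": 8.5},
    {"x": -0.2, "y": -0.3, "z": -7, "twist": 14, "jaw": 8.5},
    {"x": -0.2, "y": -0.3, "z": -11, "twist": 19.9, "jaw": 8.5},
    {"x": -0.2, "y": -0.3, "z": -15, "twist": 19.9, "jaw": 8.5},
    {"x": -0.2, "y": -0.3, "z": -16, "twist": 19.9, "jaw": 8.5},
    {"x": -0.2, "y": -0.3, "z": -16, "twist": 19.9, "jaw": 8.5},
  ],
)

```text
clock: 2.57
eef_pos: [0.4328, 0.1068, 0.0486]
tool_rot: [-0.47, 0.529, 0.471, 0.527]
ft_force: [0.6, -0.1, 0.4]
grip_width: 0.0852
```

```bash
python3 -c "
from h import *
st(); snap('wrist','w2'); snap('scene','s2')
p=cv2.imread('pics/s2.png')[150:330,220:440]; cv2.imwrite('pics/s2c.png',cv2.resize(cv2.convertScaleAbs(p,alpha=1.8),None,fx=3,fy=3))"
```

```text
t 2.5667 q [ 0.24  0.31 -0.42  0.84 -0.    0.36] tcp [0.4328 0.1068 0.0486] yaw err deg 0.02 in riser [-0.1739 -0.0171] F [ 0.6 -0.1  0.4] 0.08516871029243661
```

View pics/w2.png

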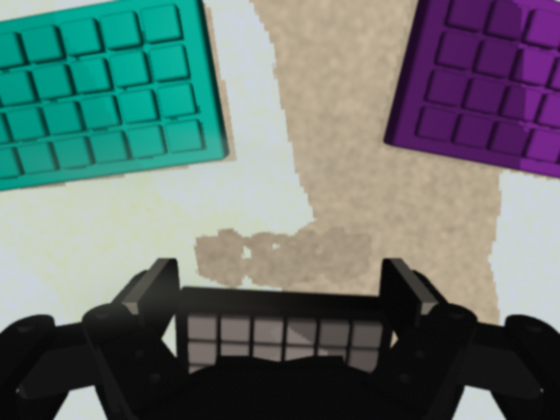

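View pics/s2c.png

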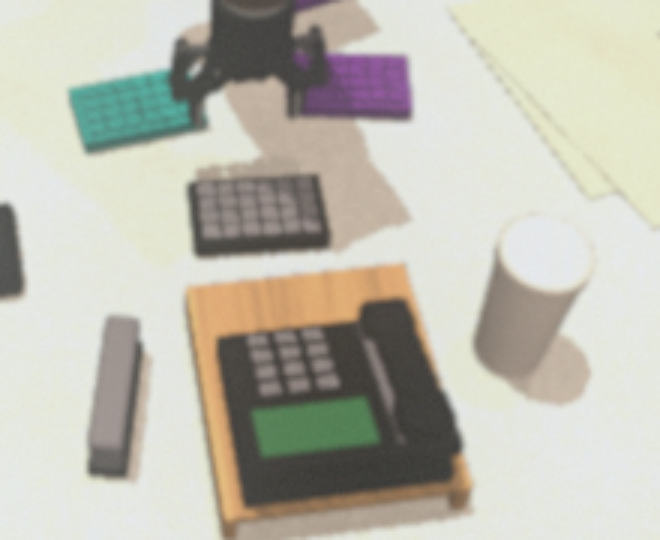

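```bash
python3 - <<'E'
from h import *
d=np.load('pics/w2.npy'); i=bot.camera_info('wrist');K=np.array(i['camera_matrix']);D=np.array(i['D'],float);M=np.array(i['mount'])
for u,v in((165,262),(170,270),(395,262),(390,270),(160,280),(172,300),(150,275),(140,290),(120,320),(110,300),(405,275),(50,340),(280,380),(280,365)):
    z=d[v,u]; n=cv2.undistortPoints(np.array([[[u,v]]],float),K,D)[0,0]
    print(u,v,round(float(z),3),(M@[n[0]*z,n[1]*z,z,1])[:3].round(4))
E
```

```text
165 262 0.132 [-0.0211  0.0108 -0.0448]
170 270 0.131 [-0.0234  0.0085 -0.0424]
395 262 0.132 [-0.0215  0.011   0.0451]
390 270 0.129 [-0.0247  0.0092  0.0423]
160 280 0.121 [-0.0336  0.0096 -0.0427]
172 300 0.134 [-0.0236 -0.0046 -0.0427]
150 275 0.121 [-0.0325  0.0109 -0.0466]
140 290 0.112 [-0.0425  0.0106 -0.0463]
120 320 0.094 [-0.061   0.0117 -0.0444]
110 300 0.215 [ 0.0486 -0.0486 -0.1088]
405 275 0.122 [-0.0316  0.0106  0.0455]
50 340 0.089 [-0.0667  0.0092 -0.0611]
280 380 0.073 [-0.0821  0.0113  0.0002]
280 365 0.08 [-0.0758  0.0098  0.0002]
```

step_arm(
  series=[
    {"x": 0, "y": 0, "z": -3, "twist": 0, "jaw": 8.5},
    {"x": 0, "y": 0, "z": -4.5, "twist": 0, "jaw": 8.5},
    {"x": 0, "y": 0, "z": -5, "twist": 0, "jaw": 8.5},
    {"x": 0, "y": 0, "z": -5.3, "twist": 0, "jaw": 8.5},
    {"x": 0, "y": 0, "z": -5.4, "twist": 0, "jaw": 8.5},
  ],
)

```text
clock: 3.08
eef_pos: [0.4379, 0.1081, -0.0005]
tool_rot: [-0.472, 0.526, 0.469, 0.53]
ft_force: [0.0, 0.2, 0.2]
grip_width: 0.0852
```

```bash
python3 - <<'E'
from h import *
st(); p,d=snap('wrist','w3')
cv2.imwrite('pics/w3c.png',cv2.resize(cv2.convertScaleAbs(p[200:420,80:480,::-1],alpha=2.2),None,fx=2,fy=2))
i=bot.camera_info('wrist');K=np.array(i['camera_matrix']);D=np.array(i['D'],float);M=np.array(i['mount'])
for u in(160,168,392,400):
  for v in range(252,272,2):
    z=d[v,u]; n=cv2.undistortPoints(np.array([[[u,v]]],float),K,D)[0,0]
    print(u,v,round(float(z),3),(M@[n[0]*z,n[1]*z,z,1])[:3].round(4))
E
```

```text
t 3.0833 q [ 0.24  0.39 -0.47  0.7  -0.    0.36] tcp [ 0.4379  0.1081 -0.0005] yaw err deg 0.01 in riser [-0.169  -0.0153] F [0.  0.2 0.2] 0.08523288978524185
160 252 0.154 [-0.0001  0.0059 -0.0545]
160 254 0.154 [-0.0005  0.0051 -0.0544]
160 256 0.153 [-0.0015  0.0046 -0.0541]
160 258 0.137 [-0.0167  0.0105 -0.0484]
160 260 0.135 [-0.0187  0.0105 -0.0477]
160 262 0.132 [-0.0215  0.011  -0.0467]
160 264 0.131 [-0.0228  0.0107 -0.0462]
160 266 0.129 [-0.0246  0.0107 -0.0456]
160 268 0.127 [-0.0266  0.0109 -0.0449]
160 270 0.126 [-0.0273  0.0104 -0.0448]
168 252 0.153 [-0.0008  0.0062 -0.0505]
168 254 0.154 [-0.0004  0.0051 -0.0508]
168 256 0.154 [-0.0004  0.0041 -0.0509]
168 258 0.136 [-0.017   0.0106 -0.045 ]
168 260 0.133 [-0.0199  0.0111 -0.044 ]
168 262 0.133 [-0.0208  0.0106 -0.0438]
168 264 0.13 [-0.0233  0.0109 -0.043 ]
168 266 0.129 [-0.025   0.0109 -0.0424]
168 268 0.13 [-0.0241  0.0096 -0.0428]
168 270 0.13 [-0.0244  0.009  -0.0428]
392 252 0.154 [0.0003 0.0058 0.0513]
392 254 0.155 [0.0006 0.0047 0.0516]
392 256 0.154 [0.0002 0.0039 0.0515]
392 258 0.135 [-0.0176  0.011   0.0452]
392 260 0.135 [-0.0184  0.0105  0.0449]
392 262 0.133 [-0.0206  0.0106  0.0442]
392 264 0.131 [-0.0226  0.0107  0.0436]
392 266 0.129 [-0.0246  0.0108  0.043 ]
392 268 0.127 [-0.0261  0.0107  0.0425]
392 270 0.127 [-0.0268  0.0102  0.0423]
400 252 0.153 [-0.0007  0.0062  0.0546]
400 254 0.153 [-0.0012  0.0055  0.0545]
400 256 0.154 [-0.0006  0.0043  0.0548]
400 258 0.0 [-1.426e-01  6.750e-02  1.000e-04]
400 260 0.134 [-0.0191  0.0108  0.0479]
400 262 0.132 [-0.0212  0.0109  0.0472]
400 264 0.13 [-0.0229  0.0108  0.0466]
400 266 0.129 [-0.0242  0.0106  0.0462]
400 268 0.127 [-0.0262  0.0108  0.0455]
400 270 0.126 [-0.0272  0.0104  0.0452]
```

View pics/w3c.png

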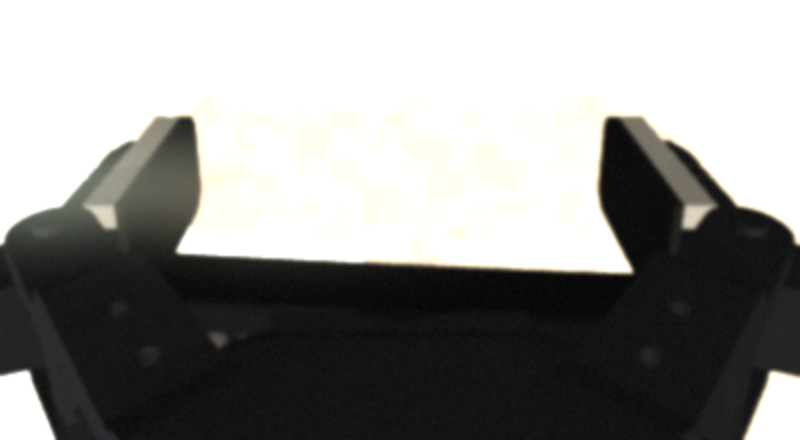

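step_arm(
  series=[
    {"x": 0, "y": 0, "z": -0.6, "twist": 0, "jaw": 8.5},
    {"x": 0, "y": 0, "z": -0.9, "twist": 0, "jaw": 8.5},
    {"x": 0.7, "y": -0.08, "z": -0.9, "twist": 0, "jaw": 8.5},
    {"x": 1.5, "y": -0.17, "z": -0.9, "twist": 0, "jaw": 8.5},
    {"x": 2.1, "y": -0.24, "z": -0.9, "twist": 0, "jaw": 8.5},
    {"x": 2.7, "y": -0.31, "z": -0.9, "twist": 0, "jaw": 8.5},
    {"x": 3.3, "y": -0.38, "z": -0.9, "twist": 0, "jaw": 8.5},
    {"x": 3.9, "y": -0.45, "z": -0.9, "twist": 0, "jaw": 8.5},
    {"x": 4.5, "y": -0.52, "z": -0.9, "twist": 0, "jaw": 8.5},
    {"x": 4.5, "y": -0.52, "z": -0.9, "twist": 0, "jaw": 8.5},
  ],
)

```text
clock: 3.97
eef_pos: [0.485, 0.1028, -0.0094]
tool_rot: [-0.472, 0.525, 0.469, 0.531]
ft_force: [-0.1, -0.5, -0.3]
grip_width: 0.0851
```

```bash
python3 - <<'E'
from h import *
st(); p,d=snap('top','t3'); p2,_=snap('scene','s3')
cv2.imwrite('pics/t3c.png',cv2.resize(cv2.convertScaleAbs(p[60:250,180:330,::-1],alpha=1.8),None,fx=3,fy=3))
cv2.imwrite('pics/s3c.png',cv2.resize(cv2.convertScaleAbs(p2[150:330,220:440,::-1],alpha=1.8),None,fx=3,fy=3))
E
```

```text
t 3.9667 q [ 0.21  0.47 -0.37  0.73 -0.    0.32] tcp [ 0.485   0.1028 -0.0094] yaw err deg -0.01 in riser [-0.1217 -0.0151] F [-0.1 -0.5 -0.3] 0.08510726020398282
```

View pics/t3c.png

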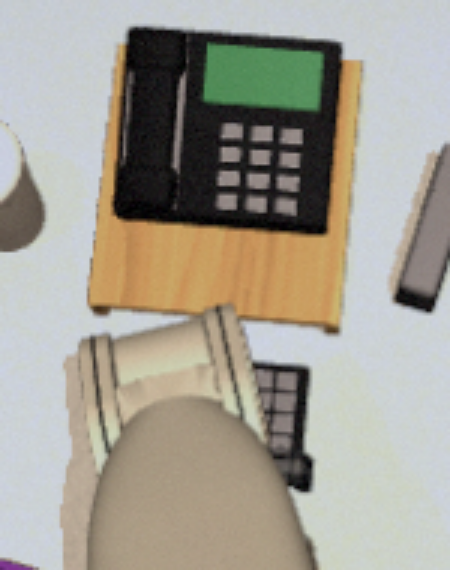

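View pics/s3c.png

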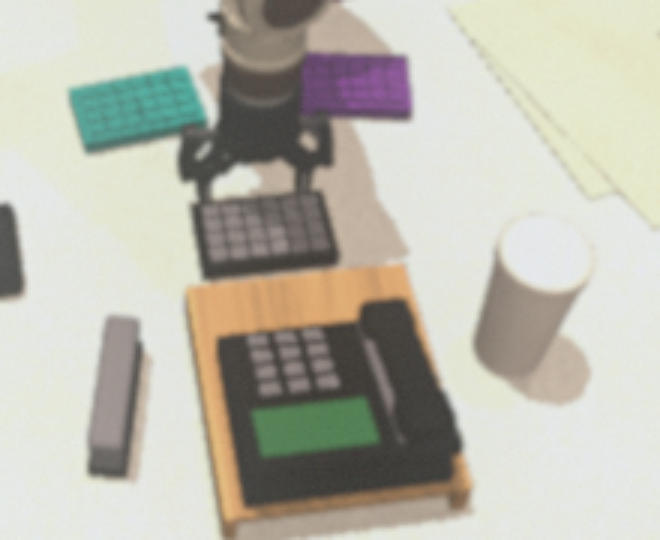

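```bash
python3 - <<'E'
from h import *
c,s=np.cos(RP[2]),np.sin(RP[2])
def inr(P): d=P[:,:2]-RP[:2]; return np.c_[c*d[:,0]+s*d[:,1],-s*d[:,0]+c*d[:,1]].round(4)
S=lambda l:[(220+(a+.5)/3-.5,150+(b+.5)/3-.5) for a,b in l]
print('far edge desk',inr(onplane('scene',S([(205,277),(338,263)]),0)))
print('riser lip',inr(onplane('scene',S([(188,286),(407,266)]),.042)))
print('pad far right top corner (top cam)',inr(onplane('top',[(180+307/3,60+367/3)],.019)))
E
```

```text
far edge desk [[-0.0372 -0.0735]
 [-0.036   0.0536]]
riser lip [[-0.0007 -0.0952]
 [ 0.0046  0.1035]]
pad far right top corner (top cam) [[-0.0342 -0.0784]]
```

step_arm(
  series=[
    {"x": 0.6, "y": 0, "z": 0, "twist": 0, "jaw": 8.5},
    {"x": 1.2, "y": 0, "z": 0, "twist": 0, "jaw": 8.5},
    {"x": 1.8, "y": 0, "z": 0, "twist": 0, "jaw": 8.5},
    {"x": 2.4, "y": 0, "z": 0, "twist": 0, "jaw": 8.5},
    {"x": 3, "y": 0, "z": 0, "twist": 0, "jaw": 8.5},
    {"x": 3.6, "y": 0, "z": 0, "twist": 0, "jaw": 8.5},
    {"x": 4.2, "y": 0, "z": 0, "twist": 0, "jaw": 8.5},
    {"x": 4.8, "y": 0, "z": 0, "twist": 0, "jaw": 8.5},
    {"x": 5.3, "y": 0, "z": 0, "twist": 0, "jaw": 8.5},
    {"x": 5.3, "y": 0, "z": 0, "twist": 0, "jaw": 8.5},
  ],
)

```text
clock: 4.9
eef_pos: [0.5387, 0.1029, -0.0092]
tool_rot: [-0.472, 0.525, 0.468, 0.531]
ft_force: [0.3, -0.2, 0.0]
grip_width: 0.0848
```

```bash
python3 - <<'E'
from h import *
st(); p,d=snap('top','t4'); p2,_=snap('scene','s4')
cv2.imwrite('pics/t4c.png',cv2.resize(cv2.convertScaleAbs(p[60:250,180:330,::-1],alpha=1.8),None,fx=3,fy=3))
cv2.imwrite('pics/s4c.png',cv2.resize(cv2.convertScaleAbs(p2[170:330,220:440,::-1],alpha=1.8),None,fx=3.5,fy=3.5))
E
```

```text
t 4.9 q [ 0.19  0.55 -0.22  0.79 -0.    0.3 ] tcp [ 0.5387  0.1029 -0.0092] yaw err deg -0.02 in riser [-0.0683 -0.0088] F [ 0.3 -0.2  0. ] 0.08482090765277997
```

View pics/s4c.png

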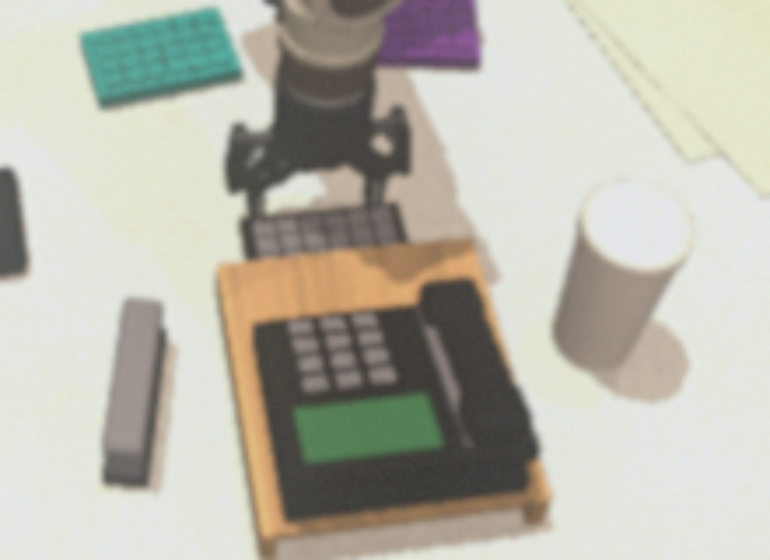

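View pics/t4c.png

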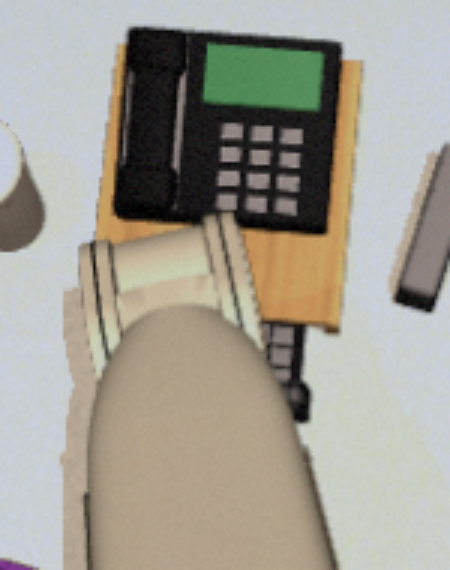

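step_arm(
  series=[
    {"x": 0.6, "y": 0, "z": 0, "twist": 0, "jaw": 8.5},
    {"x": 1.2, "y": 0, "z": 0, "twist": 0, "jaw": 8.5},
    {"x": 1.8, "y": 0, "z": 0, "twist": 0, "jaw": 8.5},
    {"x": 2.4, "y": 0, "z": 0, "twist": 0, "jaw": 8.5},
    {"x": 3, "y": 0, "z": 0, "twist": 0, "jaw": 8.5},
    {"x": 3.6, "y": 0, "z": 0, "twist": 0, "jaw": 8.5},
    {"x": 4.2, "y": 0, "z": 0, "twist": 0, "jaw": 8.5},
    {"x": 4.6, "y": 0, "z": 0, "twist": 0, "jaw": 8.5},
    {"x": 4.9, "y": 0, "z": 0, "twist": 0, "jaw": 8.5},
    {"x": 4.9, "y": 0, "z": 0, "twist": 0, "jaw": 8.5},
  ],
)

```text
clock: 5.83
eef_pos: [0.5877, 0.1029, -0.0091]
tool_rot: [-0.472, 0.525, 0.468, 0.531]
ft_force: [0.6, 0.5, -0.1]
grip_width: 0.0853
```

```bash
python3 - <<'E'
from h import *
st(); p,d=snap('wrist','w5'); p2,_=snap('scene','s5')
cv2.imwrite('pics/w5c.png',cv2.convertScaleAbs(p[:,:,::-1],alpha=2.5))
cv2.imwrite('pics/s5c.png',cv2.resize(cv2.convertScaleAbs(p2[170:330,220:440,::-1],alpha=1.8),None,fx=3.5,fy=3.5))
E
```

```text
t 5.8333 q [ 0.17  0.62 -0.08  0.86  0.    0.29] tcp [ 0.5877  0.1029 -0.0091] yaw err deg -0.02 in riser [-0.0196 -0.0033] F [ 0.6  0.5 -0.1] 0.08533022900160533
```

View pics/s5c.png

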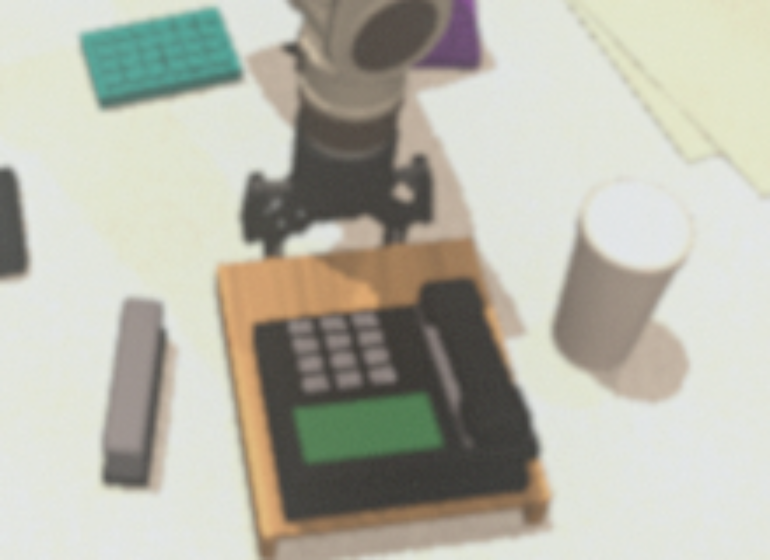

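View pics/w5c.png

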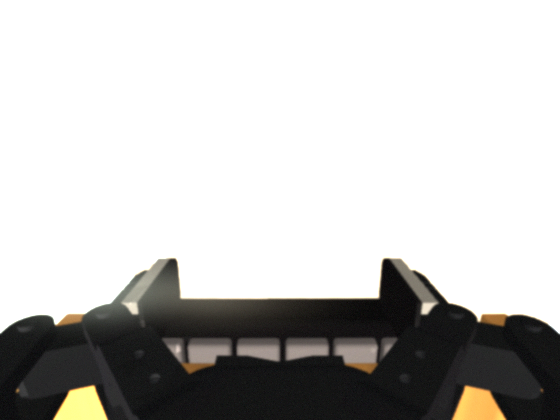

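```bash
python3 - <<'E'
from h import *
p=cv2.imread('pics/w5.png')
a=cv2.convertScaleAbs(p[285:385,40:220],alpha=2.5);b=cv2.convertScaleAbs(p[285:385,340:520],alpha=2.5)
cv2.imwrite('pics/w5d.png',cv2.resize(np.vstack([a,b]),None,fx=3,fy=3,interpolation=cv2.INTER_CUBIC))
E
```

```text
(no output)
```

View pics/w5d.png

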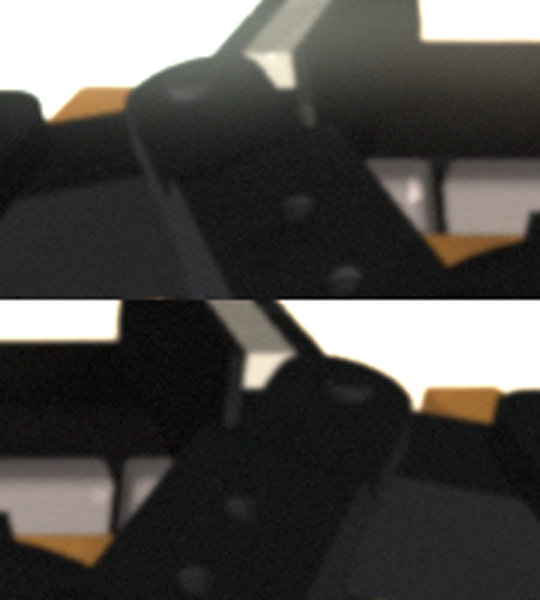

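```bash
cat >> h.py <<'E'
def wristplane(pts,z,pose=None):
    from scipy.spatial.transform import Rotation as Ro
    o=bot.get_obs();T=np.eye(4);T[:3,:3]=Ro.from_quat(o['tool_rot']).as_matrix();T[:3,3]=o['eef_pos']
    i=bot.camera_info('wrist');W=T@np.array(i['mount'])
    n=cv2.undistortPoints(np.array(pts,float).reshape(-1,1,2),np.array(i['camera_matrix']),np.array(i['D'],float))[:,0]
    dr=np.c_[n,np.ones(len(n))]@W[:3,:3].T;P=W[:3,3]+dr*((z-W[2,3])/dr[:,2])[:,None]
    c,s=np.cos(RP[2]),np.sin(RP[2]);d=P[:,:2]-RP[:2]
    return np.c_[c*d[:,0]+s*d[:,1],-s*d[:,0]+c*d[:,1]].round(4)
E
python3 - <<'E'
from h import *
print('walls',wristplane([(73,314.5),(495,314.2)],0)); print('near',wristplane([(200,298.8),(360,298.5)],0)); print('lip',wristplane([(195,363.5),(355,363.5)],.03))
st()
E
```

```text
walls [[ 0.001  -0.0974]
 [ 0.0011  0.0952]]
near [[-0.0075 -0.0387]
 [-0.0076  0.0325]]
lip [[ 0.0011 -0.0345]
 [ 0.0012  0.0244]]
t 5.9333 q [ 0.17  0.62 -0.08  0.86  0.    0.29] tcp [ 0.5873  0.1029 -0.0091] yaw err deg -0.01 in riser [-0.0201 -0.0033] F [0.3 0.3 0.1] 0.08491655710770296
```

step_arm(
  series=[
    {"x": 0.3, "y": -0.03, "z": 0, "twist": 0, "jaw": 8.5},
    {"x": 0.55, "y": -0.06, "z": 0, "twist": 0, "jaw": 8.5},
    {"x": 0.75, "y": -0.08, "z": 0, "twist": 0, "jaw": 8.5},
    {"x": 0.75, "y": -0.08, "z": 0, "twist": 0, "jaw": 8.5},
    {"x": 0.75, "y": -0.08, "z": 0, "twist": 0, "jaw": 8.5},
  ],
)

```text
clock: 6.35
eef_pos: [0.5952, 0.1021, -0.0091]
tool_rot: [-0.473, 0.524, 0.468, 0.531]
ft_force: [0.0, -0.1, -0.8]
grip_width: 0.0847
```

```bash
python3 - <<'E'
from h import *
st(); p,d=snap('wrist','w6'); p=p[:,:,::-1]
a=cv2.convertScaleAbs(p[285:385,40:220],alpha=2.5);b=cv2.convertScaleAbs(p[285:385,340:520],alpha=2.5)
cv2.imwrite('pics/w6d.png',cv2.resize(np.vstack([a,b]),None,fx=3,fy=3,interpolation=cv2.INTER_CUBIC))
E
```

```text
t 6.35 q [ 0.17  0.63 -0.06  0.87 -0.    0.28] tcp [ 0.5952  0.1021 -0.0091] yaw err deg -0.02 in riser [-0.0121 -0.0032] F [ 0.  -0.1 -0.8] 0.08470415041401066
```

View pics/w6d.png

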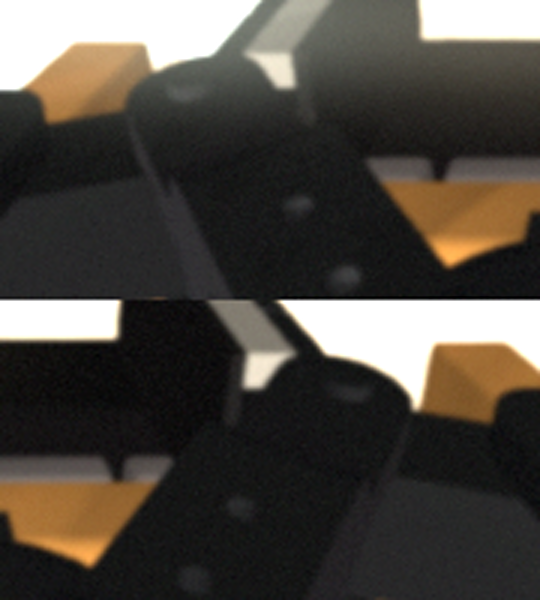

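```bash
python3 - <<'E'
from h import *
import numpy as np
p=cv2.imread('pics/w6.png').astype(float).max(2)
def edge(u0,u1,v0,v1):
    c=cv2.GaussianBlur(p,(0,0),1)[v0:v1,u0:u1].mean(1); g=-np.diff(c); k=g.argmax(); a,b,d=g[k-1:k+2]; return v0+k+.5+.5*(a-d)/(a-2*b+d)
wl=edge(64,88,290,308);wr=edge(486,506,290,308);nl=edge(182,230,290,308);nr=edge(330,376,290,308);nm=edge(230,330,290,308)
print(wl,wr,nl,nm,nr)
print(wristplane([(76,wl),(496,wr),(206,nl),(280,nm),(353,nr)],0))
E
```

```text
297.8767081164907 298.49261876561474 297.5450943403824 297.6953508464454 297.6282674779678
[[ 0.0004 -0.0944]
 [ 0.001   0.0943]
 [-0.0001 -0.0359]
 [-0.0001 -0.003 ]
 [-0.      0.0295]]
```

step_arm(
  series=[
    {"x": 0.06, "y": 0, "z": 0, "twist": 0, "jaw": 8.5},
    {"x": 0.06, "y": 0, "z": 0, "twist": 0, "jaw": 8.5},
    {"x": 0.06, "y": 0, "z": 0, "twist": 0, "jaw": 8.5},
  ],
)

```text
clock: 6.65
eef_pos: [0.5956, 0.1021, -0.009]
tool_rot: [-0.473, 0.524, 0.468, 0.531]
ft_force: [-1.6, 0.2, -0.2]
grip_width: 0.0851
```

```bash
python3 - <<'E'
from h import *
st(); snap('wrist','w7')
p=cv2.imread('pics/w7.png').astype(float).max(2)
def edge(u0,u1,v0,v1):
    c=cv2.GaussianBlur(p,(0,0),1)[v0:v1,u0:u1].mean(1); g=-np.diff(c); k=g.argmax(); a,b,d=g[k-1:k+2]; return v0+k+.5+.5*(a-d)/(a-2*b+d)
wl=edge(64,88,290,308);wr=edge(486,506,290,308);nl=edge(182,230,290,308);nr=edge(330,376,290,308);nm=edge(230,330,290,308)
print(wl,wr,nl,nm,nr)
print(wristplane([(76,wl),(496,wr),(206,nl),(280,nm),(353,nr)],0))
E
```

```text
t 6.65 q [ 0.17  0.63 -0.05  0.87 -0.    0.28] tcp [ 0.5956  0.1021 -0.009 ] yaw err deg -0.02 in riser [-0.0117 -0.0032] F [-1.6  0.2 -0.2] 0.08508554893207491
296.8662175247882 297.6641677845564 297.52768495622433 297.6476712915126 297.6307840633567
[[ 0.0003 -0.0943]
 [ 0.001   0.0942]
 [ 0.0003 -0.0358]
 [ 0.0003 -0.003 ]
 [ 0.0004  0.0295]]
```

step_arm(
  series=[
    {"x": -0.5, "y": 0.06, "z": 0, "twist": 0, "jaw": 8.5},
    {"x": -1.5, "y": 0.17, "z": 0, "twist": 0, "jaw": 8.5},
    {"x": -3, "y": 0.34, "z": 0, "twist": 0, "jaw": 8.5},
    {"x": -5, "y": 0.6, "z": 0, "twist": 0, "jaw": 8.5},
    {"x": -7, "y": 0.8, "z": 2, "twist": 0, "jaw": 8.5},
    {"x": -9, "y": 1, "z": 5, "twist": 0, "jaw": 8.5},
    {"x": -10, "y": 1, "z": 9, "twist": 0, "jaw": 8.5},
    {"x": -10, "y": 1, "z": 13, "twist": 0, "jaw": 8.5},
    {"x": -10, "y": 1, "z": 17, "twist": 0, "jaw": 8.5},
    {"x": -10, "y": -3, "z": 20, "twist": 0, "jaw": 8.5},
  ],
)

```text
clock: 7.53
eef_pos: [0.4975, 0.0828, 0.1909]
tool_rot: [-0.475, 0.52, 0.469, 0.533]
ft_force: [2.5, -0.5, 0.3]
grip_width: 0.0848
```

step_arm(
  series=[
    {"x": -2, "y": -4, "z": 0, "twist": 0, "jaw": 8.5},
    {"x": -4, "y": -8, "z": 0, "twist": 0, "jaw": 8.5},
    {"x": -6, "y": -12, "z": 0, "twist": 0, "jaw": 8.5},
    {"x": -8, "y": -16, "z": 0, "twist": 0, "jaw": 8.5},
    {"x": -10, "y": -20, "z": 0, "twist": 0, "jaw": 8.5},
    {"x": -12, "y": -24, "z": 0, "twist": 0, "jaw": 8.5},
    {"x": -13, "y": -28, "z": 0, "twist": 0, "jaw": 8.5},
    {"x": -14, "y": -32, "z": 0, "twist": 0, "jaw": 8.5},
    {"x": -14, "y": -34, "z": 0, "twist": 0, "jaw": 8.5},
    {"x": -14, "y": -34, "z": 0, "twist": 0, "jaw": 8.5},
  ],
)

```text
clock: 8.37
eef_pos: [0.357, -0.2627, 0.1915]
tool_rot: [-0.475, 0.522, 0.466, 0.534]
ft_force: [0.3, 0.2, -0.2]
grip_width: 0.0846
```

```bash
python3 - <<'E'
from h import *
st(); p,_=snap('top','t8')
(r,e),m=measriser(p); print('riser',r.round(4),e)
overlay(p,'ov8',[(RIS,r,(0,0,255))],(190,60,390,210))
q=cv2.imread('pics/top1.png')
dd=cv2.absdiff(q,np.ascontiguousarray(p[:,:,::-1])); cv2.imwrite('pics/diff8.png',cv2.convertScaleAbs(dd,alpha=3))
E
```

```text
t 8.3667 q [-0.64  0.14 -0.23  1.19  0.01 -0.53] tcp [ 0.357  -0.2627  0.1915] yaw err deg -0.05 in riser [-0.207  -0.3929] F [ 0.3  0.2 -0.2] 0.08460135563955894
riser [ 0.6074  0.1036 -0.1127] 49.88890426758938
```

View pics/ov8.png

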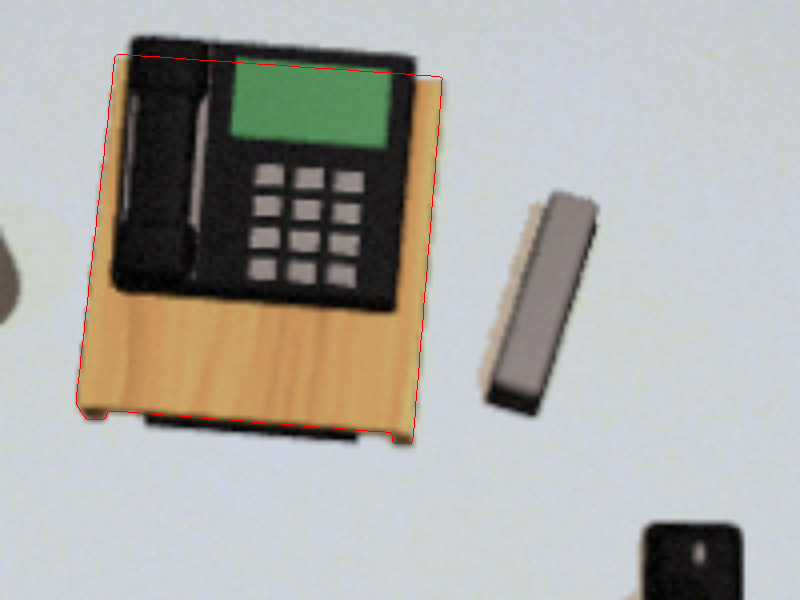

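View pics/diff8.png

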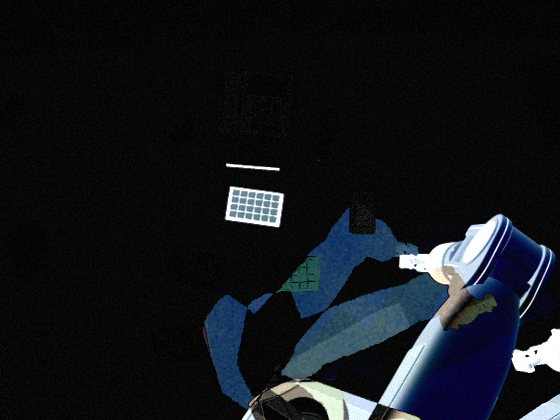

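The top view shows the pad's near edge running from (145,424) to (357,440) in the crop, on the line between the feet of the riser walls. The difference picture shows no change at the riser, telephone, tumbler, stapler or mouse. I'm handing the job in.

```bash
python3 -c "
from h import *
print(bot.job_done()); print(bot.get_obs()['clock'])"
```

```text
the job is handed in; nothing more can be done
None
the job is handed in; nothing more can be done
```

The number pad is under the riser, square with it and with its near edge flush with the front. I pushed the black pad flat along the desk with both open fingertips, lined up with the riser's front edge, then backed the arm away and handed in at about 8.4 s.

**Last checks:**
- **Flushness and squareness:** the wrist camera, with the fingers still against the pad, put its near edge within about 0.7 mm of the riser's front edge. The fingers were within 0.1° of square to the riser. After the arm withdrew, the top view showed the edge on the line between the feet of the riser walls.
- **Position in the opening:** the pad sits about 3 mm off the riser's middle line, clear of both walls.
- **Riser:** the before and after fits differ by 0.4 mm and 0.002 rad, within the noise of the fit. The picture difference shows no movement.
- **Tumbler, mouse and stapler:** the picture difference shows no movement of any of them.
- **Force:** the readings at the end of each move stayed under 3 N.

**Disagreements between readings:** the scene camera put points on the riser and pad up to about 5 mm from where the top camera and the arm's position put them. I used the wrist camera for the final alignment. The open fingertips also measured about 16 mm behind the tool point instead of the stated 13 mm, so I lowered the tool to allow for that.

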